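# Stow the setting block, then hold the pump's clamp plate up on its cam

## Robot

A 6-joint arm with a two-finger parallel gripper is mounted at the origin on the work surface. World frame = base frame: x ahead of the robot, y to its left, z up, the work surface at z = 0. Lengths are in mm, angles in rad, forces in N, time in s.
With the tool pointing down it reaches from about 275 to 1000 mm from the base axis. Payload 8.4 kg.
Tool frame: the origin (TCP) lies at the very end of the fingers, on their centre line; the grasp point (between the pads) lies 19 mm behind it (r.tcp_to_grasp is the distance from the TCP to the grasp point, in mm); z points along the fingers, y is the line along which they close (so a half turn about z gives the same grasp; the last joint's range is limited). The gripper opens to 85 mm and grips with 20 to 120 N. Pads are 22 mm wide; open, the fingers measure 114 mm over their backs; the gripper's body (76 mm by 85 mm) begins 54 mm behind the grasp point. The pads swing forward as they close: fully open they stand 13 mm farther back than shut.
Start: joints at [1.26, 0.353, 1.633, -0, 1.155, -0.002], TCP at [189.946, 595.44, 231.281] pointing down, gripper open.
Joint ranges: [-2.63, 2.63], [-0.92, 2.1], [0.06, 2.66], [-1.3, 4.44], [0, 2.69], [-3.02, 3.02]. Speed limits (rad/s): [2.22, 2.22, 2.79, 3.14, 3.14, 3.14].

## Interface

Orientations are given as [roll, pitch, yaw] about the fixed x, y, z axes, in that order (R = Rz(yaw) Ry(pitch) Rx(roll)).
In Python, from rig import r gives the robot as it stands. The module is installed in compiled form; this text tells all that it offers.
- The arm moves only by the tool play_rows, never from a script. Its argument "rows" is a list of rows, each an object with "dp": the shift along the tool's x, y, z in units of 40 mm (1.0 is 40 mm), a list of three; "turn": the turn, a rotation vector about the tool's x, y, z in units of 6 degrees (1.0 is 6 degrees), a list of three; "fingers": the closure, from 0 (fully open) to 1 (shut). In form: [{"dp": [tx, ty, tz], "turn": [wx, wy, wz], "fingers": fingers}, ...]. A call has 1 to 5 rows; each row shifts and turns the commanded pose from where the row before left it, along the tool's axes as they then stand; what a row does not reach is not made up. A row lasts 1/12 s, in which the tool goes at most 41.7 mm and 7.16 degrees, less where a joint would pass 70% of its speed; a pose out of reach is approached as far as the arm can. A call is refused whole if a number of a shift passes 1 or a number of a turn 1, either way. A call with a gripper value outside its range is refused whole. The fingers move at their own pace and stop on an object; "force" is the grip in N (left out, the last holds). Time passes only in rows, so rows that do not move let the fingers close. It gives the time, the measured TCP pose, the force, the opening and the grip force at its end, in the units of the state.
- r.sense(): the state, without advancing time (a new reading comes with each control period).
- r.grab_frame(name): name is "side" or "top" or "wrist"; returns a dict with "pixels" (400x640x3 uint8, red, green, blue), "fx", "fy", "cx", "cy" (pixels), "pose" (4x4, takes a point from camera to world coordinates). Camera axes: x right, y down, z forward; pixel columns grow to the right and rows downward; lengths in mm; the calibration is good to about 2 mm. A picture is of the moment at which its call begins. There is no depth.
- r.sign_off(): hands the job in; it is judged then, once.
The state is a dict: "clock": time; "qpos": joint angles; "qvel": joint speeds; "joint_efforts": joint torques, N m; "eef_pos": TCP position; "tcp_rot": TCP orientation; "contact_force": force on the tool from outside, world axes, zero at the start; "wrist_torque": the same for the moment, N m; "opening": opening from 0.0 (shut) to 1.0 (fully open); "grasp_force": force on a finger pad.
Only numpy, scipy, OpenCV 4.12 (cv2) and the standard library are available. Lean on these libraries where they do the work, as an engineer would, in place of code of your own. Each camera call takes 0.05 s, during which the arm holds its last target. There are 200 camera calls.

## Task

The roller gap of the small tubing pump has been set: put the setting block that stands on the bench back into its own holder in the block stand (the one with two dots, whose slot fits it), fully down and upright, and let go of it. Then raise the pump's cam lever until it stands straight up, where the cam lifts the clamp plate highest, and finish while holding it there with the gripper, because the lever springs back when let go. Leave the other things on the bench where they are.

Things in the scene. Friction and masses are not known exactly. Their poses are not given: they have to be found in the camera images.
- block_two: the setting block: plain aluminium block with two black dots on top, loose, 90 to 180 g, standing upright on the bench near the middle. 20 mm thick along its x, 40 mm long along its y, 60 mm tall along z; origin at the centre of its underside. A half turn about z makes no difference.
- holder_two: grey fixed plastic holder with two black dots at each end of its top: the setting block's place. 58 (x) by 66 (y) by 31 mm tall; origin at its underside centre, 8 mm above the bench. A blind slot opens upwards in its centre: 24 mm wide along x, 44 mm along y, 25 mm deep, its floor 6 mm above the origin, rim bevelled 3 mm. The seated block's x lies along the holder's x, either way round.
- stand: the block stand: an aluminium tray 216 by 80 by 8 mm, fixed, origin at its underside centre. The three holders stand on it in one row along its x, 70 mm apart, in any order, their axes parallel to its own.
- holder_one: like holder_two, but with one dot and a narrow 16 mm slot, in which block_one stands.
- holder_three: like holder_two, but with three dots and a wide 32 mm slot, empty: not the place for the setting block.
- block_one: bystander: the thin setting block, 12 by 40 by 60 mm, one dot on top, standing in holder_one; its top is 74 mm above the bench. Leave it there.
- lever_bar (a point): middle of the lever's hand bar: a white round bar, 14 mm diameter, 60 mm long, with an 18 mm ball at its free end. It lies along the pump's y and sticks out sideways from the flat steel lever arm, so it can be pinched from above across the bar, within 15 mm either side of this point. The bar is fixed to the arm and turns with it.
- lever_pivot (a point): point on the lever's fixed pivot axis, level with the middle of the hand bar, 85 mm above the bench. Its axes are the pump's: y along the pivot axis (towards the bar's free end), z up. The hand bar lies 100 mm from it: at -x when the lever lies level, straight above it when the lever stands up.
- lever (a joint): angle of the cam lever, rad: 0 level (bar at the pump's -x, towards the robot), growing as the bar is raised; 1.571 straight up, where the cam lifts the plate highest; stop at 2.1, past the top, where the plate is lower again. Starts between 0 and 0.35. Return spring and friction: raising takes 1 to 2 N at the bar near level, 6 to 7 N at the top; let go there, it swings back.
- plate (a joint): lift of the aluminium clamp plate (120 by 108 by 12 mm) above its lowest place, m: 0 with the lever level, 0.0132 at its peak with the lever straight up, less on either side. The plate's top is 123 mm above the bench at zero lift; its two guide posts, on the far side from the lever, reach 154 mm.
- pump: the pump, fixed: dark base plate 170 by 150 mm, ivory housing 120 by 90 mm and 100 mm tall with steel rollers on top, the clamp plate above them and the cam lever on its +y side (arm 62 to 70 mm from the middle, hand bar from 70 to 139 mm). Origin at the underside centre; front (-x) towards the robot.
- flask: bystander: conical glass flask, 76 mm wide, 108 mm tall, origin at its underside centre.
- bottle: bystander: amber bottle, 60 mm wide, 130 mm tall, origin at its underside centre.
- tip_box: bystander: grey closed plastic box, 85 by 120 by 55 mm, origin at its underside centre.
Not all that is in view belongs to the job. What is shaped like the block_two but turquoise or yellow is not meant.

How it is judged:
By the outcome, as a careful person would: the job done as asked, in the order asked, and still so for the second after the job is handed in, while the arm keeps its last pose, push and grip.
It also fails if it takes over 61 s, if anything falls off the work surface, if the arm or the gripper's body presses on something with over 40 N, if the wrist force passes 120 N, or if a joint passes its speed limit or range.

## Working session

There is one attempt and no reset: what is moved stays moved. The work goes in short steps, Python scripts to look and compute and a tool call to move; the robot and the scene stay as the last step left them, time stands still between calls to the robot, and variables do not carry over. Pictures are saved under pics/ and viewed, at most 11 in all, crops included, and the job is handed in when it is done.

Besides the shell and the picture viewer there is one more tool, called by a JSON object that holds its "op" and its "data", one argument or row to a line. play_rows: Moves the arm, as the interface text tells. Its arguments: {"type":"object","properties":{"rows":{"type":"array"},"force":{"type":"number"}},"required":["rows"]}

```bash
mkdir -p pics
cat > h.py <<'E'
import numpy as np, cv2
from rig import r
def snap(n,fn=None):
    f=r.grab_frame(n)
    if fn: cv2.imwrite('pics/'+fn,f['pixels'][:,:,::-1])
    return f
def ray(f,u,v,z):
    T=np.array(f['pose']);d=T[:3,:3]@np.array([(u-f['cx'])/f['fx'],(v-f['cy'])/f['fy'],1]);o=T[:3,3]
    return o+d*(z-o[2])/d[2]
def proj(f,p):
    T=np.array(f['pose']);c=T[:3,:3].T@(np.array(p)-T[:3,3]);return c[0]/c[2]*f['fx']+f['cx'],c[1]/c[2]*f['fy']+f['cy']
E
python3 - <<'E'
from h import *
a=snap('top','top1.png');b=snap('side','side1.png')
for f in(a,b):print(np.round(f['pose'],3).tolist(),f['fx'],f['cx'],f['cy'])
print(r.sense())
E
```

```text
[[-0.016, -0.992, 0.124, 518.265], [-0.999, 0.012, -0.034, 18.749], [0.032, -0.125, -0.992, 930.746], [0.0, 0.0, 0.0, 1.0]] 362.18298533486444 319.58681859657594 197.19258063385573
[[-0.954, -0.205, 0.219, 350.437], [-0.3, 0.647, -0.701, 783.55], [0.002, -0.735, -0.678, 847.214], [0.0, 0.0, 0.0, 1.0]] 429.61270637126574 319.1956465193135 198.52617212766245
{'clock': 0.1, 'qpos': array([ 1.25960158e+00,  3.53585059e-01,  1.63405748e+00,  8.28903057e-06,
        1.15521967e+00, -2.39126269e-03]), 'qvel': array([ 1.54315884e-03, -2.34958455e-03, -1.20726081e-03, -4.07785467e-04,
        2.35057770e-03,  8.72492473e-05]), 'joint_efforts': array([ 2.55813939e-03, -6.06361985e+01, -3.42821431e+01,  1.74578454e-04,
        4.00840989e-03,  2.57359778e-05]), 'eef_pos': array([189.80900833, 595.02622869, 230.63388444]), 'tcp_rot': array([-3.14032312e+00, -1.06150647e-05,  2.83278581e+00]), 'contact_force': array([-0.82766833, -0.19985239,  0.99060941]), 'wrist_torque': array([-0.02470405, -0.01020392, -0.05487319]), 'grasp_force': 0.0, 'opening': 1.0040737512892008}
```

View pics/top1.png

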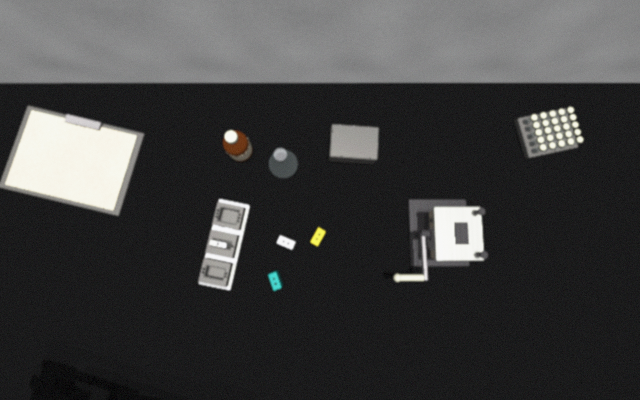

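View pics/side1.png

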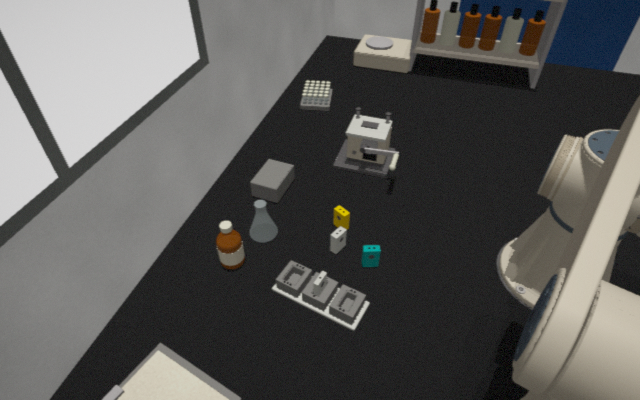

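The top view shows the stand around (225,245), the white block at (286,242) and the lever bar from (398,278) to (427,278). The side view agrees. Next I measure these and zoom on the stand dots.

Run:
```python
from h import *
a=snap('top');b=snap('side')
def crop(f,x0,y0,x1,y1):return cv2.resize(f['pixels'][y0:y1,x0:x1,::-1],(400,400),interpolation=cv2.INTER_CUBIC)
cv2.imwrite('pics/c1.png',np.hstack([crop(a,190,190,300,300),crop(b,270,225,370,325)]))
hsv=cv2.cvtColor(a['pixels'],cv2.COLOR_RGB2HSV)
def reg(x0,y0,x1,y1,th,z):
    m=np.zeros(hsv.shape[:2],np.uint8);m[y0:y1,x0:x1]=((hsv[y0:y1,x0:x1,2]>th)&(hsv[y0:y1,x0:x1,1]<90))
    cs=max(cv2.findContours(m,0,2)[0],key=cv2.contourArea);q=cv2.minAreaRect(cs);bx=cv2.boxPoints(q)
    w=np.array([ray(a,*p,z) for p in bx]);c=w.mean(0);e=[w[1]-w[0],w[2]-w[1]]
    print(q,np.round(c,1),[(round(float(np.hypot(*i[:2])),1),round(float(np.degrees(np.arctan2(i[1],i[0]))),1)) for i in e])
reg(270,228,303,256,110,60)
reg(190,190,258,298,50,8)
reg(390,268,432,288,120,90)
reg(431,200,490,266,150,123)
```

```text
((285.5862121582031, 242.03448486328125), (18.198143005371094, 10.027547836303711), 21.801410675048828) [521.   71.6  60. ] [(23.6, -22.1), (43.4, -112.5)]
((223.74261474609375, 243.96884155273438), (35.558353424072266, 90.87135314941406), 13.240518569946289) [520.6 229.    8. ] [(224.5, -12.0), (90.5, -104.1)]
((410.5376892089844, 274.51715087890625), (12.102812767028809, 33.384517669677734), 87.87889862060547) [ 442.2 -216.3   90. ] [(77.6, -89.0), (27.3, 179.1)]
((458.5, 233.0), (54.0, 49.0), 90.0) [ 535.3 -320.4  123. ] [(112.7, -90.7), (121.4, 175.8)]
```

View pics/c1.png

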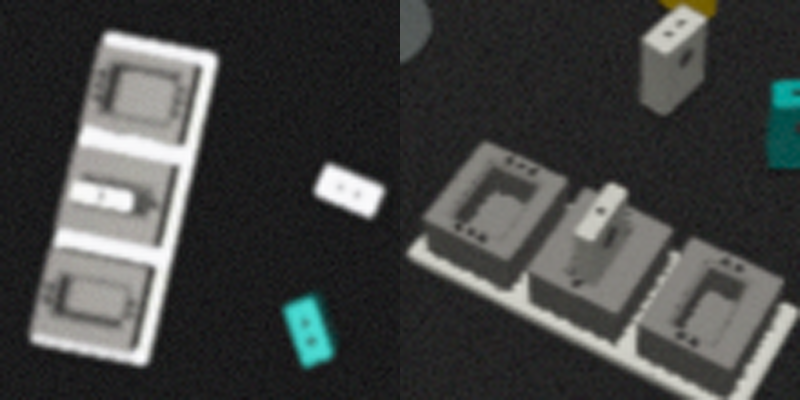

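The top crop shows three dots on the far holder, block_one in the middle and two dots on the near holder (about x 452, y 245). The block's thickness direction is about -22° and the stand axis about -13°.

```bash
cat >> h.py <<'E'
from scipy.spatial.transform import Rotation as Ro
def plan(p,yaw,n,fing,start=None,tilt=None):
    s=r.sense();P=np.array(s['eef_pos']);R=Ro.from_euler('xyz',s['tcp_rot'])
    T=Ro.from_euler('xyz',[np.pi,0,np.radians(yaw)]); p=np.array(p,float)
    for i in range(n):
        k=n-i
        dp=np.round(R.inv().apply((p-P)/k)/40,3);w=np.round(np.degrees((R.inv()*T).as_rotvec())/k/6,3)
        print({'dp':dp.tolist(),'turn':w.tolist(),'fingers':fing})
        P=P+R.apply(dp*40);R=R*Ro.from_rotvec(np.radians(w*6))
    print('end',P,np.degrees(R.as_euler('xyz')))
E
python3 - <<'E'
from h import *
plan([521,72,180],68,20,0.3)
E
```

```text
{'dp': [-0.593, -0.497, 0.064], 'turn': [-0.0, 0.0, 0.786], 'fingers': 0.3}
{'dp': [-0.632, -0.447, 0.064], 'turn': [-0.0, 0.0, 0.786], 'fingers': 0.3}
{'dp': [-0.667, -0.393, 0.064], 'turn': [-0.0, 0.0, 0.786], 'fingers': 0.3}
{'dp': [-0.697, -0.337, 0.064], 'turn': [-0.0, 0.0, 0.786], 'fingers': 0.3}
{'dp': [-0.722, -0.279, 0.064], 'turn': [-0.0, 0.0, 0.786], 'fingers': 0.3}
{'dp': [-0.742, -0.218, 0.064], 'turn': [-0.0, 0.001, 0.786], 'fingers': 0.3}
{'dp': [-0.758, -0.157, 0.064], 'turn': [-0.0, 0.001, 0.786], 'fingers': 0.3}
{'dp': [-0.768, -0.094, 0.064], 'turn': [-0.0, 0.0, 0.786], 'fingers': 0.3}
{'dp': [-0.773, -0.03, 0.064], 'turn': [-0.0, 0.001, 0.786], 'fingers': 0.3}
{'dp': [-0.773, 0.033, 0.064], 'turn': [-0.0, 0.001, 0.786], 'fingers': 0.3}
{'dp': [-0.768, 0.097, 0.064], 'turn': [-0.0, 0.001, 0.786], 'fingers': 0.3}
{'dp': [-0.757, 0.16, 0.063], 'turn': [-0.001, 0.0, 0.786], 'fingers': 0.3}
{'dp': [-0.742, 0.221, 0.064], 'turn': [-0.001, 0.001, 0.786], 'fingers': 0.3}
{'dp': [-0.721, 0.281, 0.063], 'turn': [-0.0, 0.0, 0.786], 'fingers': 0.3}
{'dp': [-0.695, 0.34, 0.063], 'turn': [-0.001, 0.001, 0.786], 'fingers': 0.3}
{'dp': [-0.665, 0.396, 0.064], 'turn': [-0.0, 0.0, 0.786], 'fingers': 0.3}
{'dp': [-0.63, 0.449, 0.063], 'turn': [-0.001, 0.001, 0.786], 'fingers': 0.3}
{'dp': [-0.592, 0.5, 0.064], 'turn': [-0.0, 0.0, 0.786], 'fingers': 0.3}
{'dp': [-0.548, 0.546, 0.063], 'turn': [-0.001, 0.001, 0.785], 'fingers': 0.3}
{'dp': [-0.502, 0.59, 0.064], 'turn': [-0.0, 0.0, 0.786], 'fingers': 0.3}
end [520.99664213  71.99458516 179.98433989] [-1.79998913e+02  9.88255546e-05  6.79980231e+01]
```

{"op": "play_rows", "data": {
  "rows": [
    {"dp":[-0.59,-0.5,0.06],"turn":[0,0,0.79],"fingers":0.3},
    {"dp":[-0.63,-0.45,0.06],"turn":[0,0,0.79],"fingers":0.3},
    {"dp":[-0.67,-0.39,0.06],"turn":[0,0,0.79],"fingers":0.3},
    {"dp":[-0.7,-0.34,0.06],"turn":[0,0,0.79],"fingers":0.3},
    {"dp":[-0.72,-0.28,0.06],"turn":[0,0,0.79],"fingers":0.3}
  ]
}}

```text
clock: 0.62
eef_pos: [272.9, 463.0, 219.0]
tcp_rot: [-3.141, 0.0, 2.415]
contact_force: [-0.1, -0.0, 0.5]
opening: 0.699
grasp_force: 0.0
```

{"op": "play_rows", "data": {
  "rows": [
    {"dp":[-0.74,-0.22,0.06],"turn":[0,0,0.79],"fingers":0.3},
    {"dp":[-0.76,-0.16,0.06],"turn":[0,0,0.79],"fingers":0.3},
    {"dp":[-0.77,-0.09,0.06],"turn":[0,0,0.79],"fingers":0.3},
    {"dp":[-0.77,-0.03,0.06],"turn":[0,0,0.79],"fingers":0.3},
    {"dp":[-0.77,0.03,0.06],"turn":[0,0,0.79],"fingers":0.3}
  ]
}}

```text
clock: 1.03
eef_pos: [355.2, 332.0, 207.2]
tcp_rot: [3.141, 0.0, 2.002]
contact_force: [2.4, -0.2, 0.3]
opening: 0.705
grasp_force: 0.0
```

{"op": "play_rows", "data": {
  "rows": [
    {"dp":[-0.77,0.1,0.06],"turn":[0,0,0.79],"fingers":0.3},
    {"dp":[-0.76,0.16,0.06],"turn":[0,0,0.79],"fingers":0.3},
    {"dp":[-0.74,0.22,0.06],"turn":[0,0,0.79],"fingers":0.3},
    {"dp":[-0.72,0.28,0.06],"turn":[0,0,0.79],"fingers":0.3},
    {"dp":[-0.7,0.34,0.06],"turn":[0,0,0.79],"fingers":0.3}
  ]
}}

```text
clock: 1.45
eef_pos: [437.4, 200.5, 195.2]
tcp_rot: [3.141, -0.0, 1.588]
contact_force: [0.5, 1.2, -0.2]
opening: 0.702
grasp_force: 0.0
```

{"op": "play_rows", "data": {
  "rows": [
    {"dp":[-0.67,0.4,0.06],"turn":[0,0,0.79],"fingers":0.3},
    {"dp":[-0.63,0.45,0.06],"turn":[0,0,0.79],"fingers":0.3},
    {"dp":[-0.59,0.5,0.06],"turn":[0,0,0.79],"fingers":0.3},
    {"dp":[-0.55,0.55,0.06],"turn":[0,0,0.79],"fingers":0.3},
    {"dp":[-0.5,0.59,0.06],"turn":[0,0,0.79],"fingers":0.3}
  ]
}}

```text
clock: 1.87
eef_pos: [519.7, 68.9, 183.2]
tcp_rot: [3.142, -0.0, 1.174]
contact_force: [-0.2, 0.1, -0.8]
opening: 0.703
grasp_force: 0.0
```

{"op": "play_rows", "data": {
  "rows": [
    {"dp":[0,0,0],"turn":[0,0,0],"fingers":0.3}
  ]
}}

```text
clock: 1.95
eef_pos: [521.5, 66.6, 183.0]
tcp_rot: [3.14, 0.001, 1.171]
contact_force: [0.1, -0.3, -0.2]
opening: 0.704
grasp_force: 0.0
```

Run:
```python
from h import *
f=snap('wrist','w1.png');print(np.round(f['pose'],3).tolist(),proj(f,[521,72,60]))
```

```text
[[0.921, -0.375, -0.105, 549.004], [-0.39, -0.885, -0.254, 129.636], [0.002, 0.274, -0.962, 326.615], [0.0, 0.0, 0.0, 1.0]] (np.float64(313.7844591894322), np.float64(189.96620007016017))
```

View pics/w1.png

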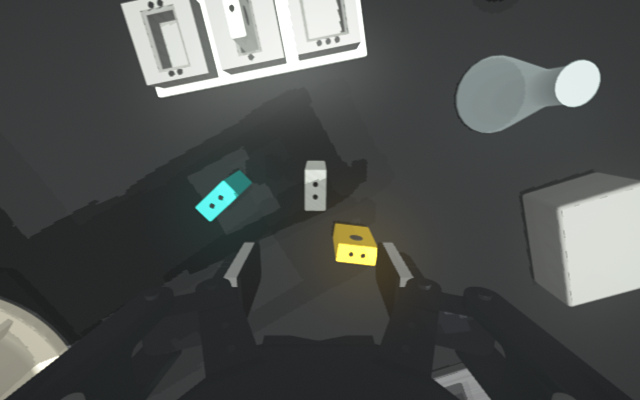

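Wrist view: block top dots at about (316,184) and (315,197), fingers clear of it, and holder_two at (168,43) top left.

Run:
```python
from h import *
f=snap('wrist')
g=cv2.cvtColor(f['pixels'],cv2.COLOR_RGB2HSV)
m=((g[...,2]>205)).astype(np.uint8);m[:155]=0;m[220:]=0;m[:,:290]=0;m[:,335:]=0
m[:]=cv2.morphologyEx(m,cv2.MORPH_CLOSE,np.ones((7,7)))
c=max(cv2.findContours(m,0,2)[0],key=cv2.contourArea);q=cv2.minAreaRect(c);print(q)
w=np.array([ray(f,*p,60) for p in cv2.boxPoints(q)]);print(np.round(w,1),w.mean(0))
d=np.array([ray(f,316,184,60),ray(f,315,197,60)]);print(d,d.mean(0))
print(f['pixels'][155:216:4,316].mean(1))
s=r.sense();print(s['eef_pos'],np.degrees(s['tcp_rot']))
```

```text
((317.5, 176.0), (10.0, 19.0), 90.0)
[[521.5  92.3  60. ]
 [537.6  85.6  60. ]
 [534.1  76.9  60. ]
 [517.8  83.7  60. ]] [527.75923064  84.64779066  60.        ]
[[523.55770214  78.24221674  60.        ]
 [517.82762869  67.06316293  60.        ]] [520.69266541  72.65268983  60.        ]
[ 47.33333333  46.         159.         157.33333333 209.33333333
 218.66666667 204.33333333 110.          95.33333333 168.
 141.33333333  66.33333333 165.33333333 166.         136.66666667
  49.        ]
[519.20732109  69.4501919  182.95375181] [-1.79958832e+02  1.19999072e-02  6.74092250e+01]
```

Run:
```python
from h import *
snap('wrist');s=r.sense();print(s['eef_pos'],np.degrees(s['tcp_rot']))
plan([520.7,72.5,33],67,5,0.3)
```

```text
[518.75254503  70.23938021 183.03221171] [-1.79949815e+02  9.64244220e-03  6.74996357e+01]
{'dp': [0.014, 0.005, 0.75], 'turn': [-0.002, 0.0, 0.017], 'fingers': 0.3}
{'dp': [0.014, 0.005, 0.75], 'turn': [-0.002, 0.0, 0.017], 'fingers': 0.3}
{'dp': [0.015, 0.005, 0.75], 'turn': [-0.001, 0.001, 0.016], 'fingers': 0.3}
{'dp': [0.014, 0.005, 0.75], 'turn': [-0.002, 0.0, 0.017], 'fingers': 0.3}
{'dp': [0.014, 0.005, 0.751], 'turn': [-0.001, 0.001, 0.016], 'fingers': 0.3}
end [520.69470021  72.48438763  32.9913717 ] [-1.79997870e+02 -2.14912631e-03  6.70016328e+01]
```

{"op": "play_rows", "data": {
  "rows": [
    {"dp":[0.02,0.01,0.75],"turn":[0,0,0.02],"fingers":0.3},
    {"dp":[0.02,0.01,0.75],"turn":[0,0,0.02],"fingers":0.3},
    {"dp":[0.02,0,0.75],"turn":[0,0,0.02],"fingers":0.3},
    {"dp":[0.01,0,0.75],"turn":[0,0,0.02],"fingers":0.3},
    {"dp":[0,0,0.75],"turn":[0,0,0],"fingers":0.3}
  ]
}}

```text
clock: 2.52
eef_pos: [520.4, 74.0, 32.4]
tcp_rot: [3.141, -0.0, 1.172]
contact_force: [0.2, -0.3, 0.3]
opening: 0.697
grasp_force: 0.0
```

{"op": "play_rows", "data": {
  "rows": [
    {"dp":[0,0,0],"turn":[0,0,0],"fingers":0.3},
    {"dp":[0,0,0],"turn":[0,0,0],"fingers":0.3}
  ]
}}

```text
clock: 2.68
eef_pos: [519.2, 73.4, 32.6]
tcp_rot: [-3.138, 0.002, 1.172]
contact_force: [1.3, -0.8, 0.8]
opening: 0.701
grasp_force: 0.0
```

{"op": "play_rows", "data": {
  "rows": [
    {"dp":[0,0,0],"turn":[0,0,0],"fingers":0.6},
    {"dp":[0,0,0],"turn":[0,0,0],"fingers":0.8},
    {"dp":[0,0,0],"turn":[0,0,0],"fingers":1},
    {"dp":[0,0,0],"turn":[0,0,0],"fingers":1},
    {"dp":[0,0,0],"turn":[0,0,0],"fingers":1}
  ],
  "force": 30
}}

```text
clock: 3.1
eef_pos: [522.1, 72.9, 35.1]
tcp_rot: [3.139, -0.002, 1.17]
contact_force: [-0.5, 1.4, 6.8]
opening: 0.231
grasp_force: 30.4
```

{"op": "play_rows", "data": {
  "rows": [
    {"dp":[0,0,0],"turn":[0,0,0],"fingers":1},
    {"dp":[0,0,0],"turn":[0,0,0],"fingers":1}
  ]
}}

```text
clock: 3.27
eef_pos: [522.1, 72.9, 35.1]
tcp_rot: [3.139, -0.002, 1.17]
contact_force: [-1.1, 1.2, 7.0]
opening: 0.227
grasp_force: 30.4
```

Run:
```python
from h import *
plan([522,73,155],77,4,1)
plan([465,165,155],77,5,1)
```

```text
{'dp': [0.002, 0.001, -0.749], 'turn': [0.006, -0.004, -0.416], 'fingers': 1}
{'dp': [0.001, 0.0, -0.749], 'turn': [0.006, -0.003, -0.416], 'fingers': 1}
{'dp': [0.001, -0.0, -0.749], 'turn': [0.006, -0.004, -0.416], 'fingers': 1}
{'dp': [0.0, -0.001, -0.75], 'turn': [0.007, -0.003, -0.415], 'fingers': 1}
end [521.98554893  72.99312293 155.01344551] [-1.79997716e+02 -8.51124832e-04  7.69984647e+01]
{'dp': [0.313, -0.441, -0.6], 'turn': [0.005, -0.003, -0.333], 'fingers': 1}
{'dp': [0.329, -0.431, -0.6], 'turn': [0.005, -0.003, -0.333], 'fingers': 1}
{'dp': [0.343, -0.419, -0.6], 'turn': [0.005, -0.003, -0.332], 'fingers': 1}
{'dp': [0.357, -0.407, -0.599], 'turn': [0.005, -0.003, -0.333], 'fingers': 1}
{'dp': [0.371, -0.395, -0.599], 'turn': [0.005, -0.002, -0.332], 'fingers': 1}
end [465.00177469 164.98668681 154.99093297] [-1.79997587e+02 -1.24757143e-03  7.69984661e+01]
```

{"op": "play_rows", "data": {
  "rows": [
    {"dp":[0,0,-0.75],"turn":[0,0,0],"fingers":1},
    {"dp":[0,0,-0.75],"turn":[0,0,-0.42],"fingers":1},
    {"dp":[0,0,-0.75],"turn":[0,0,-0.42],"fingers":1},
    {"dp":[0,0,-0.75],"turn":[0,0,-0.42],"fingers":1},
    {"dp":[0,0,0],"turn":[0,0,-0.41],"fingers":1}
  ]
}}

```text
clock: 3.68
eef_pos: [524.4, 73.0, 159.9]
tcp_rot: [3.132, -0.003, 1.347]
contact_force: [1.8, -0.4, 0.2]
opening: 0.229
grasp_force: 29.9
```

{"op": "play_rows", "data": {
  "rows": [
    {"dp":[0.38,-0.38,0],"turn":[0,0,0],"fingers":1},
    {"dp":[0.38,-0.38,0],"turn":[0,0,0],"fingers":1},
    {"dp":[0.38,-0.38,0],"turn":[0,0,0],"fingers":1},
    {"dp":[0.38,-0.38,0],"turn":[0,0,0],"fingers":1},
    {"dp":[0.38,-0.38,0],"turn":[0,0,0],"fingers":1}
  ]
}}

```text
clock: 4.1
eef_pos: [463.5, 164.4, 154.4]
tcp_rot: [3.14, -0.001, 1.344]
contact_force: [0.0, -0.6, -0.8]
opening: 0.231
grasp_force: 29.9
```

{"op": "play_rows", "data": {
  "rows": [
    {"dp":[0,0,0],"turn":[0,0,0],"fingers":1},
    {"dp":[0,0,0],"turn":[0,0,0],"fingers":1},
    {"dp":[0,0,0],"turn":[0,0,0],"fingers":1}
  ]
}}

```text
clock: 4.35
eef_pos: [464.3, 163.6, 154.0]
tcp_rot: [3.14, -0.001, 1.345]
contact_force: [0.1, -0.8, -1.0]
opening: 0.229
grasp_force: 29.8
```

Run:
```python
from h import *
f=snap('wrist','w2.png')
s=r.sense();print(s['eef_pos'],np.degrees(s['tcp_rot']),s['opening'])
g=cv2.cvtColor(f['pixels'],cv2.COLOR_RGB2GRAY)
print(proj(f,[452,245,39]))
```

```text
[464.46026522 163.34836735 153.85147858] [ 1.79939153e+02 -2.39245238e-02  7.70387037e+01] 0.22992343620648314
(np.float64(280.76460146901394), np.float64(109.21537402496807))
```

View pics/w2.png

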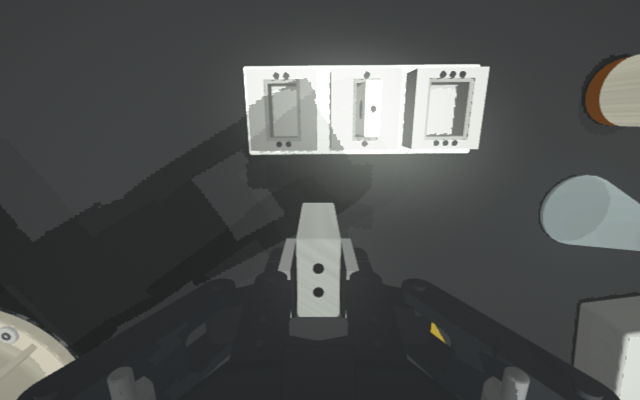

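Wrist view: the block is held upright (dots at 318,268 and 318,292), and holder_two has dot pairs near (281,76) and (284,144). I'll measure those.

Run:
```python
from h import *
f=snap('wrist');g=cv2.cvtColor(f['pixels'],cv2.COLOR_RGB2GRAY)
b=cv2.morphologyEx(g,cv2.MORPH_BLACKHAT,cv2.getStructuringElement(2,(11,11)))
def dots(x0,y0,x1,y1,th=40):
    n,l,st,c=cv2.connectedComponentsWithStats((b[y0:y1,x0:x1]>th).astype(np.uint8))
    return [(round(c[i][0]+x0,1),round(c[i][1]+y0,1),int(st[i][4])) for i in range(1,n) if st[i][4]>10]
A=dots(270,70,295,81);B=dots(270,139,298,150);print(A,B)
w=lambda D:np.mean([ray(f,p[0],p[1],39) for p in D],axis=0)
a,c=w(A),w(B);print(a,c,(a+c)/2,np.degrees(np.arctan2(*(a-c)[1::-1])),np.linalg.norm(a-c))
H=dots(305,255,330,305);print(H)
s=r.sense();print(s['eef_pos'])
for p in H:print(ray(f,p[0],p[1],s['eef_pos'][2]+25))
```

```text
[(np.float64(274.8), np.float64(76.0), 45), (np.float64(285.0), np.float64(75.6), 40)] [(np.float64(278.5), np.float64(143.7), 26), (np.float64(287.9), np.float64(143.6), 25)]
[458.19677794 270.09499361  39.        ] [446.8475499  216.67422452  39.        ] [452.52216392 243.38460906  39.        ] 78.00585646056078 54.61303458964144
[(np.float64(318.1), np.float64(268.4), 84), (np.float64(318.1), np.float64(291.7), 79)]
[464.45982757 163.21922735 153.69670422]
[466.23413556 166.69651126 178.69670422]
[463.54893599 155.02608744 178.69670422]
```

{"op": "play_rows", "data": {
  "rows": [
    {"dp":[0.64,-0.25,0],"turn":[0,0,0],"fingers":1},
    {"dp":[0.64,-0.25,0],"turn":[0,0,0],"fingers":1},
    {"dp":[0.64,-0.25,0],"turn":[0,0,-0.17],"fingers":1},
    {"dp":[0,0,0.6],"turn":[0,0,0],"fingers":1},
    {"dp":[0,0,0.6],"turn":[0,0,0],"fingers":1}
  ]
}}

```text
clock: 4.87
eef_pos: [453.6, 246.8, 106.0]
tcp_rot: [3.138, -0.003, 1.364]
contact_force: [-0.2, -0.1, -2.4]
opening: 0.23
grasp_force: 29.9
```

{"op": "play_rows", "data": {
  "rows": [
    {"dp":[0,0,0.5],"turn":[0,0,0],"fingers":1},
    {"dp":[0,0,0],"turn":[0,0,0],"fingers":1},
    {"dp":[0,0,0],"turn":[0,0,0],"fingers":1},
    {"dp":[0,0,0],"turn":[0,0,0],"fingers":1}
  ]
}}

```text
clock: 5.2
eef_pos: [452.8, 245.1, 86.2]
tcp_rot: [3.141, -0.001, 1.362]
contact_force: [0.5, -0.0, -0.6]
opening: 0.23
grasp_force: 29.8
```

Run:
```python
from h import *
f=snap('wrist');b=snap('side')
im=f['pixels'][80:380,170:470,::-1];s=b['pixels'][220:330,280:390,::-1]
cv2.imwrite('pics/c2.png',np.hstack([cv2.resize(im,(400,400)),cv2.resize(s,(400,400),interpolation=2)]))
s=r.sense();print(s['eef_pos'],np.degrees(s['tcp_rot']),s['contact_force'])
```

```text
[452.99241161 245.47660875  86.64251112] [ 1.79901206e+02 -8.35431062e-02  7.80307409e+01] [ 0.18770006  0.96281058 -0.77478466]
```

View pics/c2.png

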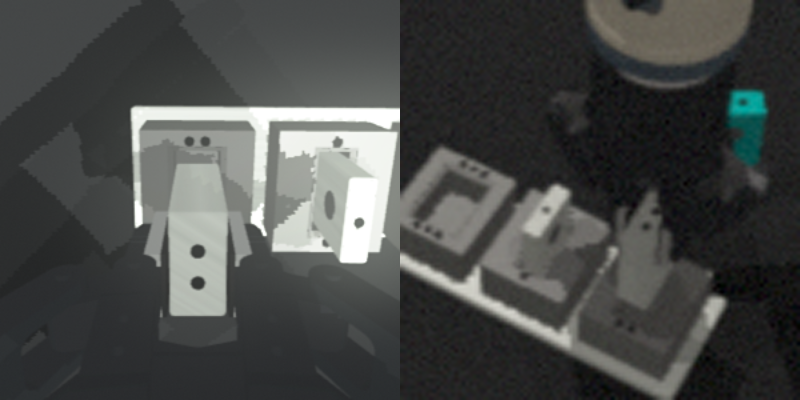

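The block hangs just above the two-dot holder, with its edges parallel to the slot and its midline on the dot pair (about 198). I'll lower it gently.

{"op": "play_rows", "data": {
  "rows": [
    {"dp":[0,0,0.12],"turn":[0,0,0],"fingers":1},
    {"dp":[0,0,0.12],"turn":[0,0,0],"fingers":1},
    {"dp":[0,0,0.1],"turn":[0,0,0],"fingers":1},
    {"dp":[0,0,0.1],"turn":[0,0,0],"fingers":1}
  ]
}}

```text
clock: 5.63
eef_pos: [451.8, 245.2, 67.4]
tcp_rot: [-3.142, 0.0, 1.363]
contact_force: [0.5, -1.0, -1.6]
opening: 0.225
grasp_force: 29.8
```

{"op": "play_rows", "data": {
  "rows": [
    {"dp":[0,0,0.1],"turn":[0,0,0],"fingers":1},
    {"dp":[0,0,0.1],"turn":[0,0,0],"fingers":1},
    {"dp":[0,0,0.1],"turn":[0,0,0],"fingers":1},
    {"dp":[0,0,0.08],"turn":[0,0,0],"fingers":1},
    {"dp":[0,0,0.02],"turn":[0,0,0],"fingers":1}
  ]
}}

```text
clock: 6.05
eef_pos: [451.5, 245.1, 51.0]
tcp_rot: [-3.141, 0.001, 1.363]
contact_force: [-0.5, -0.1, -0.9]
opening: 0.226
grasp_force: 29.8
```

{"op": "play_rows", "data": {
  "rows": [
    {"dp":[0,0,0.03],"turn":[0,0,0],"fingers":1},
    {"dp":[0,0,0.03],"turn":[0,0,0],"fingers":1},
    {"dp":[0,0,0],"turn":[0,0,0],"fingers":1}
  ]
}}

```text
clock: 6.3
eef_pos: [452.0, 245.3, 49.3]
tcp_rot: [3.141, -0.0, 1.363]
contact_force: [0.2, 0.9, -0.6]
opening: 0.23
grasp_force: 29.9
```

{"op": "play_rows", "data": {
  "rows": [
    {"dp":[0,0,0.03],"turn":[0,0,0],"fingers":1},
    {"dp":[0,0,0.03],"turn":[0,0,0],"fingers":1},
    {"dp":[0,0,0],"turn":[0,0,0],"fingers":1}
  ]
}}

```text
clock: 6.55
eef_pos: [452.2, 245.5, 49.0]
tcp_rot: [3.141, -0.0, 1.362]
contact_force: [-7.3, -3.8, 28.8]
opening: 0.227
grasp_force: 34.1
```

Seated: contact at TCP 49, as expected. I'll relax and release.

{"op": "play_rows", "data": {
  "rows": [
    {"dp":[0,0,-0.05],"turn":[0,0,0],"fingers":1},
    {"dp":[0,0,0],"turn":[0,0,0],"fingers":0.7},
    {"dp":[0,0,0],"turn":[0,0,0],"fingers":0.55},
    {"dp":[0,0,0],"turn":[0,0,0],"fingers":0.5},
    {"dp":[0,0,0],"turn":[0,0,0],"fingers":0.5}
  ]
}}

```text
clock: 6.97
eef_pos: [451.8, 245.2, 48.7]
tcp_rot: [-3.141, 0.0, 1.363]
contact_force: [0.3, 0.1, -0.7]
opening: 0.498
grasp_force: 0.0
```

{"op": "play_rows", "data": {
  "rows": [
    {"dp":[0,0,-0.3],"turn":[0,0,0],"fingers":0.5},
    {"dp":[0,0,-0.8],"turn":[0,0,0],"fingers":0.5},
    {"dp":[0,0,-0.8],"turn":[0,0,0],"fingers":0.5},
    {"dp":[0,0,-0.8],"turn":[0,0,0],"fingers":0.5},
    {"dp":[-0.9,0,-0.8],"turn":[0,0,0],"fingers":0.5}
  ]
}}

```text
clock: 7.38
eef_pos: [447.4, 217.9, 186.8]
tcp_rot: [3.139, -0.003, 1.364]
contact_force: [0.9, 0.6, 0.3]
opening: 0.499
grasp_force: 0.0
```

Run:
```python
from h import *
f=snap('wrist');b=snap('side');t=snap('top')
cv2.imwrite('pics/c3.png',np.hstack([cv2.resize(f['pixels'][:,120:520,::-1],(400,400)),cv2.resize(b['pixels'][220:330,280:390,::-1],(400,400),interpolation=2)]))
cv2.imwrite('pics/c4.png',np.hstack([cv2.resize(t['pixels'][180:300,380:500,::-1],(400,400),interpolation=2),cv2.resize(b['pixels'][90:210,320:440,::-1],(400,400),interpolation=2)]))
s=r.sense();print(s['eef_pos'],np.degrees(s['tcp_rot']),s['qpos'])
```

```text
[446.19581643 214.34697464 186.34087572] [ 1.79833260e+02 -1.17820761e-01  7.79919828e+01] [ 4.44901778e-01  2.01738559e-01  1.95357274e+00 -1.68412533e-04
  9.82720736e-01  6.54577387e-01]
```

View pics/c3.png

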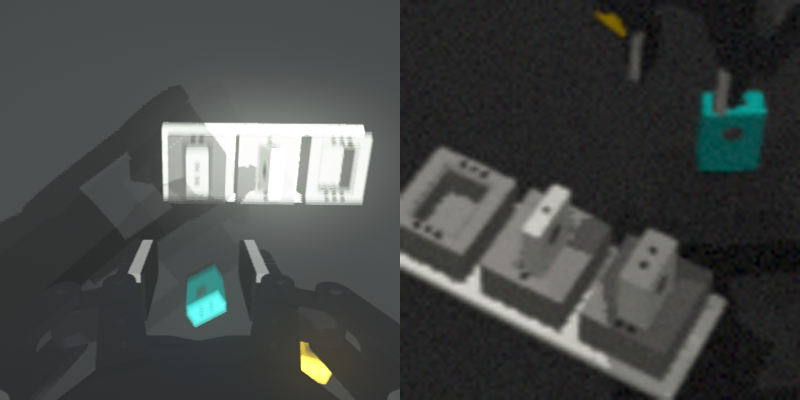

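View pics/c4.png

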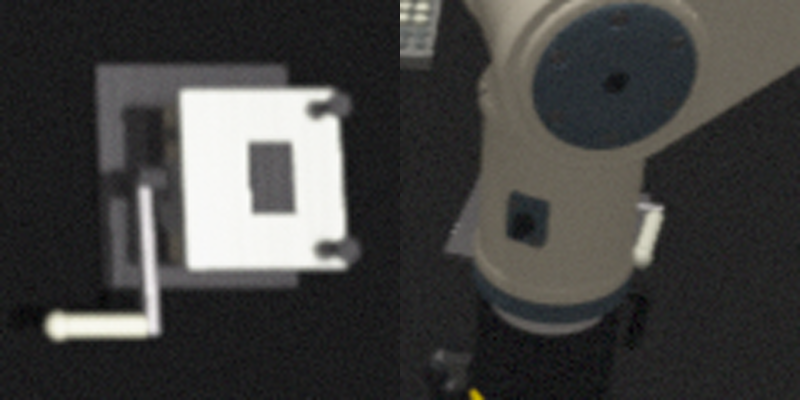

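The stand crops show the block seated upright in holder_two, level with block_one. The pump crops show the bar from the ball at crop (57,325) to the arm at (150,325). I'll triangulate the ball and the bar.

Run:
```python
from h import *
a=snap('top');b=snap('side')
def mask(f,x0,y0,x1,y1,th=150):
    g=f['pixels'].min(2);m=np.zeros(g.shape,np.uint8);m[y0:y1,x0:x1]=g[y0:y1,x0:x1]>th
    c=max(cv2.findContours(m,0,2)[0],key=cv2.contourArea);q=cv2.minAreaRect(c);return q,cv2.boxPoints(q)
qa=mask(a,385,268,424,290);qb=mask(b,508-120-0,150,402,175)
print(qa,qb)
def ends(q):
    x=q[1];L=[(x[0]+x[1])/2,(x[1]+x[2])/2,(x[2]+x[3])/2,(x[3]+x[0])/2]
    return (L[0],L[2]) if np.hypot(*(L[0]-L[2]))>np.hypot(*(L[1]-L[3])) else (L[1],L[3])
print(ends(qa),ends(qb))
def tri(u,v):
    A=[];B=[]
    for f,p in((a,u),(b,v)):
        T=np.array(f['pose']);d=T[:3,:3]@np.array([(p[0]-f['cx'])/f['fx'],(p[1]-f['cy'])/f['fy'],1]);d/=np.linalg.norm(d)
        M=np.eye(3)-np.outer(d,d);A.append(M);B.append(M@T[:3,3])
    X=np.linalg.solve(sum(A),sum(B));return X,[np.linalg.norm(A[i]@X-B[i]) for i in(0,1)]
ua=sorted(ends(qa),key=lambda p:p[0]);vb=sorted(ends(qb),key=lambda p:-p[1])
print('ball',tri(ua[0],vb[0]))
for z in(85,95,105,115):print(z,ray(a,*ua[0],z),ray(a,*ua[1],z))
# base plate left/right edges, z~10
C=[(380+x*.3,180+y*.3) for x,y in((97,67),(108,288),(298,285),(285,67))]
W=np.array([ray(a,*p,10) for p in C]);print(W.round(1),W.mean(0))
C=[(380+x*.3,180+y*.3) for x,y in((180,90),(188,268),(347,268),(335,90))]
W=np.array([ray(a,*p,123) for p in C]);print(W.round(1),W.mean(0))
```

```text
(((408.5, 277.5), (7.0, 29.0), 90.0), array([[394., 274.],
       [423., 274.],
       [423., 281.],
       [394., 281.]], dtype=float32)) (((393.6799621582031, 159.239990234375), (5.656854629516602, 16.12203598022461), 8.130102157592773), array([[389.73996, 166.81999],
       [392.02   , 150.86   ],
       [397.61996, 151.65999],
       [395.33994, 167.61998]], dtype=float32))
(array([423. , 277.5], dtype=float32), array([394. , 277.5], dtype=float32)) (array([394.81998, 151.26   ], dtype=float32), array([392.53995, 167.21999], dtype=float32))
ball (array([ 436.25871349, -176.22252188,   97.15280174]), [np.float64(0.6815772495422124), np.float64(0.6815772495422563)])
85 [ 435.74377117 -178.90684441   85.        ] [ 434.44671955 -246.40801179   85.        ]
95 [ 436.71948823 -176.56978533   95.        ] [ 435.43777279 -243.27282691   95.        ]
105 [ 437.69520529 -174.23272625  105.        ] [ 436.42882603 -240.13764203  105.        ]
115 [ 438.67092235 -171.89566717  115.        ] [ 437.41987928 -237.00245715  115.        ]
[[ 623.5 -243.9   10. ]
 [ 455.  -244.4   10. ]
 [ 454.6 -390.3   10. ]
 [ 621.7 -391.5   10. ]] [ 538.67006456 -317.54035834   10.        ]
[[ 594.1 -267.8  123. ]
 [ 474.9 -266.5  123. ]
 [ 473.  -374.2  123. ]
 [ 592.7 -374.7  123. ]] [ 533.68697921 -320.80398937  123.        ]
```

Run:
```python
from h import *
plan([437,-216,180],89.5,15,.3)
```

```text
{'dp': [-0.705, 0.136, 0.007], 'turn': [-0.0, -0.0, -0.127], 'fingers': 0.3}
{'dp': [-0.707, 0.126, 0.007], 'turn': [-0.0, -0.0, -0.128], 'fingers': 0.3}
{'dp': [-0.709, 0.117, 0.007], 'turn': [-0.0, -0.0, -0.127], 'fingers': 0.3}
{'dp': [-0.71, 0.107, 0.007], 'turn': [-0.0, -0.0, -0.128], 'fingers': 0.3}
{'dp': [-0.711, 0.098, 0.007], 'turn': [-0.0, -0.0, -0.127], 'fingers': 0.3}
{'dp': [-0.713, 0.088, 0.006], 'turn': [-0.0, -0.0, -0.128], 'fingers': 0.3}
{'dp': [-0.714, 0.079, 0.007], 'turn': [-0.0, -0.0, -0.127], 'fingers': 0.3}
{'dp': [-0.715, 0.069, 0.006], 'turn': [-0.0, -0.0, -0.128], 'fingers': 0.3}
{'dp': [-0.716, 0.059, 0.007], 'turn': [-0.0, -0.0, -0.127], 'fingers': 0.3}
{'dp': [-0.716, 0.05, 0.006], 'turn': [-0.0, -0.0, -0.128], 'fingers': 0.3}
{'dp': [-0.717, 0.04, 0.007], 'turn': [-0.0, -0.0, -0.127], 'fingers': 0.3}
{'dp': [-0.717, 0.031, 0.006], 'turn': [-0.001, -0.0, -0.128], 'fingers': 0.3}
{'dp': [-0.718, 0.021, 0.007], 'turn': [-0.0, -0.0, -0.127], 'fingers': 0.3}
{'dp': [-0.718, 0.012, 0.006], 'turn': [-0.001, -0.0, -0.128], 'fingers': 0.3}
{'dp': [-0.718, 0.002, 0.007], 'turn': [-0.0, -0.001, -0.127], 'fingers': 0.3}
end [ 436.99605121 -216.00815785  179.98664121] [-1.79997658e+02  6.23261967e-04  8.94974150e+01]
```

{"op": "play_rows", "data": {
  "rows": [
    {"dp":[-0.71,0.14,0],"turn":[0,0,-0.13],"fingers":0.3},
    {"dp":[-0.71,0.13,0],"turn":[0,0,-0.13],"fingers":0.3},
    {"dp":[-0.71,0.12,0],"turn":[0,0,-0.13],"fingers":0.3},
    {"dp":[-0.71,0.11,0],"turn":[0,0,-0.13],"fingers":0.3},
    {"dp":[-0.71,0.1,0],"turn":[0,0,-0.13],"fingers":0.3}
  ]
}}

```text
clock: 8.05
eef_pos: [442.6, 70.0, 182.8]
tcp_rot: [-3.139, 0.001, 1.432]
contact_force: [0.2, -0.3, -0.5]
opening: 0.702
grasp_force: 0.0
```

{"op": "play_rows", "data": {
  "rows": [
    {"dp":[-0.71,0.09,0],"turn":[0,0,-0.13],"fingers":0.3},
    {"dp":[-0.71,0.08,0],"turn":[0,0,-0.13],"fingers":0.3},
    {"dp":[-0.71,0.07,0],"turn":[0,0,-0.13],"fingers":0.3},
    {"dp":[-0.72,0.06,0],"turn":[0,0,-0.13],"fingers":0.3},
    {"dp":[-0.72,0.05,0],"turn":[0,0,-0.13],"fingers":0.3}
  ]
}}

```text
clock: 8.47
eef_pos: [440.6, -73.5, 182.9]
tcp_rot: [-3.139, -0.0, 1.5]
contact_force: [0.4, -0.1, 0.5]
opening: 0.699
grasp_force: 0.0
```

{"op": "play_rows", "data": {
  "rows": [
    {"dp":[-0.72,0.04,0],"turn":[0,0,-0.13],"fingers":0.3},
    {"dp":[-0.72,0.03,0],"turn":[0,0,-0.12],"fingers":0.3},
    {"dp":[-0.72,0.02,0],"turn":[0,0,-0.12],"fingers":0.3},
    {"dp":[-0.72,0.01,0],"turn":[0,0,-0.12],"fingers":0.3},
    {"dp":[-0.72,0,0],"turn":[0,0,-0.12],"fingers":0.3}
  ]
}}

```text
clock: 8.88
eef_pos: [438.1, -217.5, 182.7]
tcp_rot: [-3.139, -0.001, 1.563]
contact_force: [0.3, -0.2, 0.5]
opening: 0.7
grasp_force: 0.0
```

{"op": "play_rows", "data": {
  "rows": [
    {"dp":[0,0,0],"turn":[0,0,0],"fingers":0.3},
    {"dp":[0,0,0],"turn":[0,0,0],"fingers":0.3},
    {"dp":[0,0,0],"turn":[0,0,0],"fingers":0.3}
  ]
}}

```text
clock: 9.13
eef_pos: [438.1, -216.0, 183.1]
tcp_rot: [-3.139, -0.002, 1.562]
contact_force: [-0.4, -0.1, 0.5]
opening: 0.704
grasp_force: 0.0
```

Run:
```python
from h import *
f=snap('wrist','w3.png')
print(proj(f,[436.5,-216,97]),np.round(f['pose'],2).tolist())
s=r.sense();print(s['eef_pos'],np.degrees(s['tcp_rot']))
```

```text
(np.float64(315.2953047886752), np.float64(205.94419791171435)) [[1.0, -0.01, -0.0, 439.84], [-0.01, -0.96, -0.27, -147.91], [-0.0, 0.27, -0.96, 326.85], [0.0, 0.0, 0.0, 1.0]]
[ 438.24285018 -215.65061301  183.38793365] [-1.79883425e+02 -7.83600063e-02  8.95446279e+01]
```

View pics/w3.png

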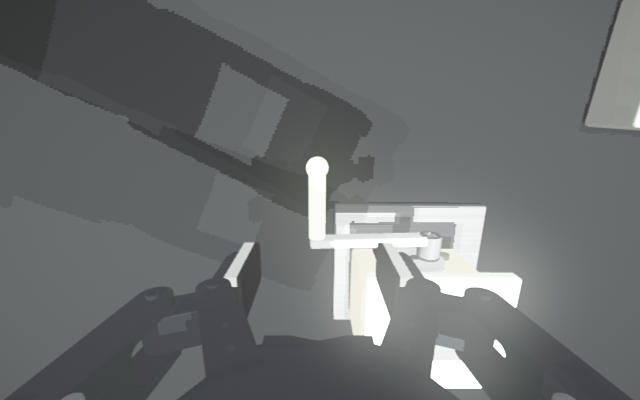

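Wrist view: the ball is at (317,167), the bar runs down to the arm at (317,238), and it sits between the finger lines. Now descend and pinch.

{"op": "play_rows", "data": {
  "rows": [
    {"dp":[0,-0.02,0.52],"turn":[0,0,0],"fingers":0.3},
    {"dp":[0,0,0.52],"turn":[0,0,0],"fingers":0.3},
    {"dp":[0,0,0.52],"turn":[0,0,0],"fingers":0.3},
    {"dp":[0,0,0.52],"turn":[0,0,0],"fingers":0.3},
    {"dp":[0,0,0.52],"turn":[0,0,0],"fingers":0.3}
  ]
}}

```text
clock: 9.6
eef_pos: [437.8, -215.3, 79.5]
tcp_rot: [-3.141, -0.0, 1.564]
contact_force: [0.9, 0.2, 1.1]
opening: 0.7
grasp_force: 0.0
```

{"op": "play_rows", "data": {
  "rows": [
    {"dp":[0,0,0],"turn":[0,0,0],"fingers":0.5},
    {"dp":[0,0,0],"turn":[0,0,0],"fingers":0.7},
    {"dp":[0,0,0],"turn":[0,0,0],"fingers":0.85},
    {"dp":[0,0,0],"turn":[0,0,0],"fingers":1},
    {"dp":[0,0,0],"turn":[0,0,0],"fingers":1}
  ],
  "force": 40
}}

```text
clock: 10.02
eef_pos: [436.9, -216.5, 81.4]
tcp_rot: [-3.14, -0.0, 1.563]
contact_force: [-5.4, -1.2, -0.2]
opening: 0.141
grasp_force: 39.3
```

{"op": "play_rows", "data": {
  "rows": [
    {"dp":[0,0,0],"turn":[0,0,0],"fingers":1},
    {"dp":[0,0,0],"turn":[0,0,0],"fingers":1},
    {"dp":[0,0,0],"turn":[0,0,0],"fingers":1}
  ]
}}

```text
clock: 10.27
eef_pos: [436.9, -216.5, 81.4]
tcp_rot: [-3.14, -0.0, 1.563]
contact_force: [-5.9, 0.5, 1.3]
opening: 0.147
grasp_force: 39.4
```

{"op": "play_rows", "data": {
  "rows": [
    {"dp":[0,0.05,-0.245],"turn":[0,0,0],"fingers":1},
    {"dp":[0,0.07,-0.24],"turn":[0,0,0],"fingers":1},
    {"dp":[0,0.09,-0.23],"turn":[0,0,0],"fingers":1},
    {"dp":[0,0.115,-0.22],"turn":[0,0,0],"fingers":1},
    {"dp":[0,0.135,-0.21],"turn":[0,0,0],"fingers":1}
  ]
}}

```text
clock: 10.68
eef_pos: [449.7, -216.3, 126.3]
tcp_rot: [-3.129, -0.001, 1.564]
contact_force: [-26.3, -7.1, 8.3]
opening: 0.144
grasp_force: 39.2
```

{"op": "play_rows", "data": {
  "rows": [
    {"dp":[0,0,0],"turn":[0,0,0],"fingers":1},
    {"dp":[0,0,0],"turn":[0,0,0],"fingers":1}
  ]
}}

```text
clock: 10.85
eef_pos: [450.0, -216.4, 126.9]
tcp_rot: [-3.13, -0.001, 1.564]
contact_force: [-26.7, -5.6, 14.1]
opening: 0.146
grasp_force: 39.8
```

{"op": "play_rows", "data": {
  "rows": [
    {"dp":[0,0.06,-0.24],"turn":[0,0,0],"fingers":1},
    {"dp":[0,0.1,-0.22],"turn":[0,0,0],"fingers":1},
    {"dp":[0,0.18,-0.18],"turn":[0,0,0],"fingers":1},
    {"dp":[0,0.18,-0.16],"turn":[0,0,0],"fingers":1},
    {"dp":[0,0,0],"turn":[0,0,0],"fingers":1}
  ]
}}

```text
clock: 11.27
eef_pos: [476.9, -217.0, 160.5]
tcp_rot: [-3.14, 0.0, 1.563]
contact_force: [-12.1, -1.0, 11.2]
opening: 0.143
grasp_force: 40.6
```

{"op": "play_rows", "data": {
  "rows": [
    {"dp":[0,0,0],"turn":[0,0,0],"fingers":1}
  ]
}}

```text
clock: 11.35
eef_pos: [476.4, -217.0, 160.2]
tcp_rot: [-3.14, 0.0, 1.563]
contact_force: [-11.8, 0.6, 11.1]
opening: 0.142
grasp_force: 40.5
```

Run:
```python
from h import *
f=snap('wrist','w4.png');b=snap('side')
im=np.hstack([f['pixels'][100:400,170:470,::-1],cv2.resize(b['pixels'][90:210,310:430,::-1],(300,300),interpolation=2)])
cv2.imwrite('pics/c5.png',im);print(r.sense()['eef_pos'])
```

```text
[ 476.35672817 -217.01405014  160.17769171]
```

View pics/c5.png

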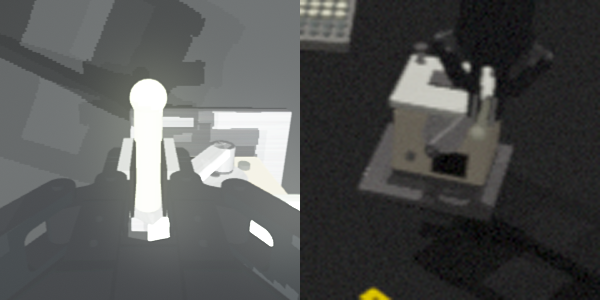

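The crop shows the bar pinched, the ball at wrist (318,195) and the lever about halfway up. I need to know how deep the bar sits between the pads, so I'll measure the ball.

Run:
```python
from h import *
from scipy.optimize import least_squares
f=snap('wrist');T=np.array(f['pose']);s=r.sense()
w3=cv2.imread('pics/w3.png')[...,::-1];w4=f['pixels']
def ball(im,y0,y1,x0,x1):
    m=(im[y0:y1,x0:x1].min(2)>185).astype(np.uint8);ws=m.sum(1);k=np.nonzero(ws)[0][0]
    W=ws[k:k+45];i=int(np.argmax(W[:30] if y1-y0<80 else W));top=y0+k
    xs=np.nonzero(m[k+i])[0]
    return top,W.max(),x0+xs.mean()
a=ball(w3,150,185,295,340);b=ball(w4,165,216,285,350);print(a,b,f['fx'])
T3=T.copy();T3[:3,:3]=T[:3,:3];T3[:3,3]=[439.84,-147.91,326.85]
g3=dict(f,pose=T3)
# centre row = top + half width
yb=-185.5
for z in (85,90,95,100,105):print(z,proj(g3,[437,yb,z]),'obs',a[0]+a[1]/2)
for z in (150,155,160,165,170,175,180):print(z,proj(f,[476.5,yb,z]),'obs',b[0]+b[1]/2)
print(s['eef_pos'],s['contact_force'],T[:3,3])
```

```text
(np.int64(157), np.uint64(23), np.float64(317.0)) (np.int64(179), np.uint64(37), np.float64(318.0)) 292.3638728151647
85 (np.float64(315.3923288401814), np.float64(166.09961181230247)) obs 168.5
90 (np.float64(315.33006686081785), np.float64(167.05031043277413)) obs 168.5
95 (np.float64(315.26523818130465), np.float64(168.04020084117812)) obs 168.5
100 (np.float64(315.1976807461052), np.float64(169.07175751674902)) obs 168.5
105 (np.float64(315.12721856397565), np.float64(170.14766772761544)) obs 168.5
150 (np.float64(316.4772618296388), np.float64(189.90778749042366)) obs 197.5
155 (np.float64(316.41453530143366), np.float64(192.13313116217122)) obs 197.5
160 (np.float64(316.3477425201815), np.float64(194.50273294519977)) obs 197.5
165 (np.float64(316.27647484803896), np.float64(197.03109004929598)) obs 197.5
170 (np.float64(316.2002669946881), np.float64(199.73470953923996)) obs 197.5
175 (np.float64(316.11858684715725), np.float64(202.6324691413789)) obs 197.5
180 (np.float64(316.03082302716666), np.float64(205.74605867061152)) obs 197.5
[ 476.30811323 -216.97808699  160.13947123] [-11.77544089  -0.11673027   9.90900504] [ 477.85248421 -148.67827757  303.76006683]
```

{"op": "play_rows", "data": {
  "rows": [
    {"dp":[0,0.18,-0.04],"turn":[0,0,0],"fingers":1},
    {"dp":[0,0.18,-0.04],"turn":[0,0,0],"fingers":1},
    {"dp":[0,0.18,-0.03],"turn":[0,0,0],"fingers":1},
    {"dp":[0,0.18,-0.02],"turn":[0,0,0],"fingers":1},
    {"dp":[0,0,0],"turn":[0,0,0],"fingers":1}
  ],
  "force": 25
}}

```text
clock: 11.92
eef_pos: [506.1, -217.7, 168.9]
tcp_rot: [3.142, 0.001, 1.563]
contact_force: [-21.1, 4.9, 45.2]
opening: 0.144
grasp_force: 50.2
```

{"op": "play_rows", "data": {
  "rows": [
    {"dp":[0,0.15,-0.08],"turn":[0,0,0],"fingers":1},
    {"dp":[0,0.15,-0.07],"turn":[0,0,0],"fingers":1},
    {"dp":[0,0.15,-0.05],"turn":[0,0,0],"fingers":1},
    {"dp":[0,0.15,-0.02],"turn":[0,0,0],"fingers":1},
    {"dp":[0,0,0],"turn":[0,0,0],"fingers":1}
  ]
}}

```text
clock: 12.33
eef_pos: [530.6, -217.8, 174.9]
tcp_rot: [3.141, 0.001, 1.563]
contact_force: [-7.5, -0.8, 13.1]
opening: 0.138
grasp_force: 46.0
```

{"op": "play_rows", "data": {
  "rows": [
    {"dp":[0,0.07,-0.03],"turn":[0,0,0],"fingers":1},
    {"dp":[0,0.07,0],"turn":[0,0,0],"fingers":1},
    {"dp":[0,0,0],"turn":[0,0,0],"fingers":1},
    {"dp":[0,0,0],"turn":[0,0,0],"fingers":1}
  ],
  "force": 50
}}

```text
clock: 12.67
eef_pos: [535.3, -217.8, 175.5]
tcp_rot: [-3.141, 0.001, 1.563]
contact_force: [-7.9, -1.0, 6.9]
opening: 0.139
grasp_force: 49.4
```

Run:
```python
from h import *
f=snap('wrist');b=snap('side')
im=np.hstack([f['pixels'][100:400,170:470,::-1],cv2.resize(b['pixels'][90:210,310:430,::-1],(300,300),interpolation=2)])
cv2.imwrite('pics/c6.png',im);s=r.sense();print(s['eef_pos'],s['contact_force'],s['opening'],s['grasp_force'])
```

```text
[ 535.27126351 -217.81711785  175.44828798] [-7.65753838 -1.86190394  6.11484797] 0.14181364115013176 49.33987319469452
```

View pics/c6.png

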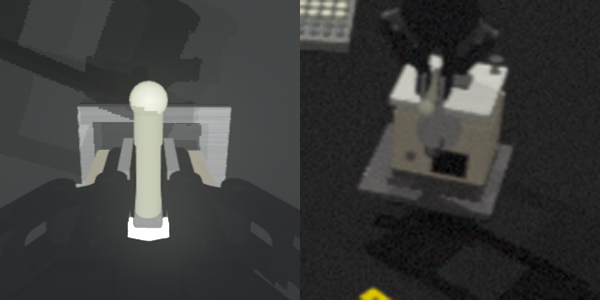

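The crops show the lever upright, with the ball at wrist (318,197) and the bar between the pads. One small nudge to x of about 536.2 remains.

{"op": "play_rows", "data": {
  "rows": [
    {"dp":[0,0.025,0],"turn":[0,0,0],"fingers":1},
    {"dp":[0,0,0],"turn":[0,0,0],"fingers":1},
    {"dp":[0,0,0],"turn":[0,0,0],"fingers":1},
    {"dp":[0,0,0],"turn":[0,0,0],"fingers":1},
    {"dp":[0,0,0],"turn":[0,0,0],"fingers":1}
  ]
}}

```text
clock: 13.18
eef_pos: [536.1, -217.8, 175.5]
tcp_rot: [-3.141, 0.001, 1.563]
contact_force: [-9.4, -2.1, 7.9]
opening: 0.143
grasp_force: 49.4
```

Run:
```python
from h import *
s=r.sense();print(s['eef_pos'],s['contact_force'],s['opening'],s['grasp_force'])
print(r.sign_off())
```

```text
[ 536.10843409 -217.82384123  175.48070357] [-9.35009544 -2.13395148  7.93223532] 0.14333119648542222 49.40249562263489
the job is handed in; nothing more can be done
None
```

The job is handed in after about 13 s, with no verdict shown: the setting block is released, upright and fully down, in the two-dot holder, and the gripper is holding the cam lever straight up, to about 0.01 rad by my estimate of the pivot position.

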